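# Crank up the marking machine's table to the touch probe

### The arm

A 6-joint arm with a two-finger parallel gripper is mounted at the origin on a cart in front of the work surface, level with it; the furniture and walls round the work are solid. World frame = base frame: x ahead of the robot, y to its left, z up, the work surface at z = 0. Lengths are in m, angles in rad, forces in N, time in s.
With the tool pointing down it reaches from about 0.35 to 0.8 m from the base axis. Payload 7.3 kg.
Tool frame: the origin (TCP) lies at the very end of the fingers, on their centre line; the grasp point (between the pads) lies 19 mm behind it (r.grasp_offset is the z of the grasp point in the tool frame, in m); z points along the fingers, y is the line along which they close (so a half turn about z gives the same grasp; the last joint's range is limited). The gripper opens to 85 mm and grips with 20 to 120 N. Pads are 22 mm wide; open, the fingers measure 114 mm over their backs; the gripper's body (76 mm by 85 mm) begins 54 mm behind the grasp point. The pads swing forward as they close: fully open they stand 13 mm farther back than shut.
Start: joints at [1.016, 0.342, 1.524, -0, 1.275, -0.146], TCP at [0.209, 0.482, 0.231] pointing down, gripper open.
Joint ranges: [-2.53, 2.53], [-0.77, 2.02], [0.04, 2.7], [-1, 4.14], [0.28, 2.66], [-3.11, 3.11]. Speed limits (rad/s): [2.57, 2.57, 3.14, 3.14, 3.14, 3.14].

### API

Orientations are given as a rotation vector (axis times angle).
In Python, from cell import r, vision gives the robot as it stands.
- The arm moves only by the tool carry_out, never from a script. Its argument "moves" is a list of rows, each an object of numbers: "grip": the opening, from 0 (shut) to 1 (fully open); "tx", "ty", "tz": the shift along the tool's x, y, z normalised to -1 to 1, where 1 is 0.3 m; "ax", "ay", "az": the turn, a rotation vector about the tool's x, y, z normalised to -1 to 1, where 1 is pi rad. In form: [{"grip": .., "tx": .., "ty": .., "tz": .., "ax": .., "ay": .., "az": ..}, ...]. A call has 1 to 10 rows; each row is the pose to reach, as a shift and turn from the pose commanded when the call began, along the tool's axes at that moment, turning the shorter way round; what a row does not reach only later rows make up. A row lasts 1/8 s, in which the tool goes at most 62.5 mm and 10.7 degrees, less where a joint would pass 70% of its speed; a pose out of reach is approached as far as the arm can. A call with a number of a shift or a turn outside -1 to 1 is refused whole. A call with a gripper value outside its range is refused whole. The fingers move at their own pace and stop on an object; the grip force is fixed at half the most. Time passes only in rows, so rows that repeat a pose let the fingers close. It gives the time, the measured TCP pose, the force, the opening and the grip force at its end, in the units of the state.
- r.sense(): the state, without advancing time (a new reading comes with each control period).
- vision.read_camera(name): name is "scene" or "top" or "wrist"; returns a dict with "pixels" (480x640x3 uint8, blue, green, red), "fovy" (degrees; the focal length in pixels is half the picture's height over the tangent of half this angle, whatever the lens; pixels are square), "cx", "cy" (the principal point, pixels), "k1" (the pictures are not rectified: a ray, as slopes to the right and down, at radius r is drawn at 1 + k1 r^2 times it, then the intrinsics apply), "extrinsics" (4x4, takes a point from camera to world coordinates). Camera axes: x right, y up, looking along -z (the intrinsics and any distortion apply to the point x, -y, -z); pixel columns grow to the right and rows downward; lengths in m; the calibration is good to about 2 mm. A picture is of the moment at which its call begins. There is no depth.
- r.job_done(): hands the job in; it is judged then, once.
The state is a dict: "time_s": time; "joints": joint angles; "qd": joint speeds; "joint_torque": joint torques, N m; "tcp_pos": TCP position; "tcp_rot": TCP orientation; "wrist_force": force on the tool from outside, world axes, zero at the start; "wrist_torque": the same for the moment, N m; "finger_gap": opening from 0.0 (shut) to 1.0 (fully open); "gripper_force": force on a finger pad.
Only numpy, scipy, OpenCV 4.12 (cv2) and the standard library are available. Lean on these libraries where they do the work, as an engineer would, in place of code of your own. Each camera call takes 0.05 s, during which the arm holds its last target. There are 200 camera calls.

### The job

Get the bench marking machine ready to mark: move whichever jar stands in the crank's way out of its swing and leave it standing upright on the worktop. Then fit the loose crank fully down on the square drive shaft and wind it clockwise by its red knob, full turns, until the steel block on the table touches the sprung probe and has pushed it up a little, about 4 mm, never to its stop. Leave the crank on the shaft, let go, and leave the brass tin, the blue ring box and the pliers where they are.

Things in the scene. Friction and masses are not known exactly. Their poses are not given: they have to be found in the camera images.
- marker: Fixed blue bench marking machine. Origin on the axis of the drive shaft, at worktop height; x away from the robot at yaw 0, y left. Gearbox round the shaft 90x90x26 mm. Lift unit at (30, 210) mm: base 130x130x26 mm, under the table. Column at (120, 210) mm, 242 mm high; its grey head, 52 mm wide, reaches over the table, underside 142 to 155 mm high, top up to 200 mm.
- shaft_foot (a point): Point on the shaft's axis at the top of the gearbox, 26 mm above the worktop; fixed to the machine. The seated crank's underside rests here, and its arm then sweeps a circle of 88 mm radius.
- shaft_top (a point): Top of the upright steel drive shaft, 62 mm above the worktop. Square, 18 mm across flats; the last 6 mm taper to 12.5 mm. Turns with the shaft; its x and y axes are normal to the flats.
- drive (a joint): Turn of the square shaft, rad, growing clockwise seen from above (range -0.3 to 32); starts between 0 and 3. One clockwise turn lifts the table 12 mm. About 0.12 N m of friction; it stays where it is left.
- table (a joint): Height of the table above its lowest position, m, 0 to 0.07; driven by the shaft.
- block_top (a point): Centre of the top face of the 64x64x24 mm steel block clamped on the table (100x110 mm), at (30, 210) mm in the machine's frame; 94 mm above the worktop at table joint 0.
- probe_tip (a point): Lowest point of the probe, a 12 mm red ball on a vertical pin right above the block; starts 114 to 126 mm above the worktop.
- probe (a joint): How far the probe is pushed up into the head, m: 0 hanging free, 0.014 at its stop; light spring (2 to 4 N). As it is pushed up, a green pin rises out of the top of the black probe holder by as much.
- crank: Loose dark steel crank, 0.36 kg, lying knob up. Origin: centre of the hub's underside. Hub 36x36x36 mm with a square hole 20.4 mm wide right through along z, sides along x and y: fits the shaft in four positions. Arm along +x, 18 mm wide, 21 to 35 mm up, to 88 mm. Counterweight from x = -18 to -42 mm, 30 mm wide, 36 mm high. Hub faces at y = +-18 mm are free to grip.
- knob_grip (a point): Middle of the crank's red knob (26 mm round, from 36 to 77 mm above the crank's underside, this point 60 mm), 75 mm from the hub's centre along the crank's x. The knob turns freely on the arm.
- jar_black_lid: Cream jar with black lid, 44 mm round, 48 mm high; origin centre of underside. Loose. One of the two jars stands in the crank's swing, the other one behind it, clear.
- jar_blue: Light blue jar with white lid, 50 mm round, 54 mm high; origin centre of underside. Loose.
- brass_tin: Closed brass tin, 83x104x36 mm; origin centre of underside. Bystander: leave alone.
- ring_box: Dark blue ring box, 45x50x34 mm; origin centre of underside. Bystander: leave alone.
- pliers_blue: Pliers with blue grips lying flat, 53x136x10 mm, long axis y; origin centre of underside. Bystander: leave alone.
Not all that is in view belongs to the job. What is shaped like the jar_blue but green or turquoise is not meant.

How it is judged:
On the way, in this order (a step that is already met when the one before it is completed fails the run):
1. both jars stand upright on the worktop, let go, outside the crank's swing, before the crank is on (horizontal distance between jar_black_lid and shaft_top above 0.109 m and angle between each of jar_black_lid, jar_blue's own z axis and vertical below 0.15 rad and height (world z) of each of jar_black_lid, jar_blue below 0.006 m and linear speed of each of jar_black_lid, jar_blue below 0.03 m/s and horizontal distance between jar_blue and shaft_top above 0.112 m and horizontal distance between crank and shaft_foot above 0.03 m and contact force between the fingers and jar_black_lid below 0.2 N and contact force between the fingers and jar_blue below 0.2 N), for 0.2 s.
2. the crank is seated on the shaft, down on the gearbox, before the table has been wound up (horizontal distance between crank and shaft_foot below 0.005 m and z of crank in the frame of shaft_foot below 0.006 m and angle between crank's own z axis and vertical below 0.12 rad and value of joint table below 0.011 m), for 0.2 s.
3. the block has been wound up against the probe with the crank on the shaft (horizontal distance between crank and shaft_foot below 0.005 m and z of crank in the frame of shaft_foot below 0.006 m and angle between crank's own z axis and vertical below 0.12 rad and value of joint probe above 0.0015 m), for 0.1 s.
At the end, for the whole second after the job is handed in: Crank at rest on the shaft (axis within 5 mm, underside within 6 mm of the gearbox top, tilt under 0.12 rad); probe pushed up 1.5 to 9 mm; both jars upright (0.15 rad) and at rest on the worktop, blue one over 112 mm, the other over 109 mm from the shaft's axis (all of step 3 and horizontal distance between jar_black_lid and shaft_top above 0.109 m and angle between each of jar_black_lid, jar_blue's own z axis and vertical below 0.15 rad and height (world z) of each of jar_black_lid, jar_blue below 0.006 m and linear speed of each of jar_black_lid, jar_blue, crank below 0.03 m/s and horizontal distance between jar_blue and shaft_top above 0.112 m and value of joint probe below 0.009 m); the robot touches nothing.
It fails at once if the probe is pushed to its stop (more than 12.5 mm) (value of joint probe above 0.0125 m).
It fails at once if the brass tin, ring box or pliers are moved by more than 15 mm (distance of any of brass_tin, ring_box, pliers_blue from where it was at the start of the episode above 0.015 m).
It fails at once if a jar is tipped over (angle between any of jar_black_lid, jar_blue's own z axis and vertical above 0.6 rad).
It also fails if it takes over 72 s, if anything falls off the work surface, if the arm or the gripper's body presses on something with over 40 N, if the wrist force passes 120 N, or if a joint passes its speed limit or range.

## Working session

There is one attempt and no reset: what is moved stays moved. The work goes in short steps, Python scripts to look and compute and a tool call to move; the robot and the scene stay as the last step left them, time stands still between calls to the robot, and variables do not carry over. Pictures are saved under pics/ and viewed, at most 10 in all, crops included, and the job is handed in when it is done.

Besides the shell and the picture viewer there is one more tool, called after "Call:" as name(argument=value, ...), one argument or row to a line, values as JSON. carry_out: Moves the arm, as the interface text tells. Its arguments: {"type":"object","properties":{"moves":{"type":"array","items":{"type":"object","properties":{"grip":{"type":"number"},"tx":{"type":"number"},"ty":{"type":"number"},"tz":{"type":"number"},"ax":{"type":"number"},"ay":{"type":"number"},"az":{"type":"number"}}}}},"required":["moves"]}

```bash
mkdir -p pics; ls; cat > h.py <<'E'
import numpy as np, cv2
from cell import r, vision
def cam(n):
    c=vision.read_camera(n); c['f']=240/np.tan(np.radians(c['fovy'])/2); return c
def ray(c,u,v):
    K=np.array([[c['f'],0,c['cx']],[0,c['f'],c['cy']],[0,0,1]])
    d=np.array([(u-c['cx'])/c['f'],(v-c['cy'])/c['f']]); p=d.copy()
    for _ in range(20): p=d/(1+c['k1']*(p@p))
    E=np.array(c['extrinsics']); return E[:3,3],E[:3,:3]@np.array([p[0],-p[1],-1])
def plane(c,u,v,z):
    o,d=ray(c,u,v); return o+d*(z-o[2])/d[2]
def proj(c,P):
    E=np.array(c['extrinsics']); q=E[:3,:3].T@(np.array(P)-E[:3,3])
    p=np.array([q[0],-q[1]])/-q[2]; p=p*(1+c['k1']*(p@p)); return p*c['f']+[c['cx'],c['cy']]
E
python3 - <<'E'
from h import *
for n in("scene","top"):
    c=cam(n); cv2.imwrite(f'pics/{n}0.png',c['pixels']); print(n,c['fovy'],c['k1'],c['cx'],c['cy'],np.round(c['extrinsics'],3).tolist())
print(r.sense()['tcp_pos'],r.sense()['tcp_rot'],r.grasp_offset)
E
```

```text
pics
scene 57.32935211147248 -0.04836370985707484 315.1273109631638 234.30500893627274 [[-0.554, 0.66, -0.507, 0.118], [-0.832, -0.449, 0.325, 0.258], [-0.013, 0.602, 0.799, 0.901], [0.0, 0.0, 0.0, 1.0]]
top 44.66967321854187 0.028947044636246578 324.6888950636617 243.88756935664262 [[-0.013, 0.995, -0.103, 0.477], [-1.0, -0.013, 0.001, -0.063], [-0.001, 0.103, 0.995, 1.18], [0.0, 0.0, 0.0, 1.0]]
[0.20849854 0.4814476  0.2306985 ] [-6.37615627e-01 -3.07574444e+00  1.98530355e-03] -0.0187
```

View pics/top0.png

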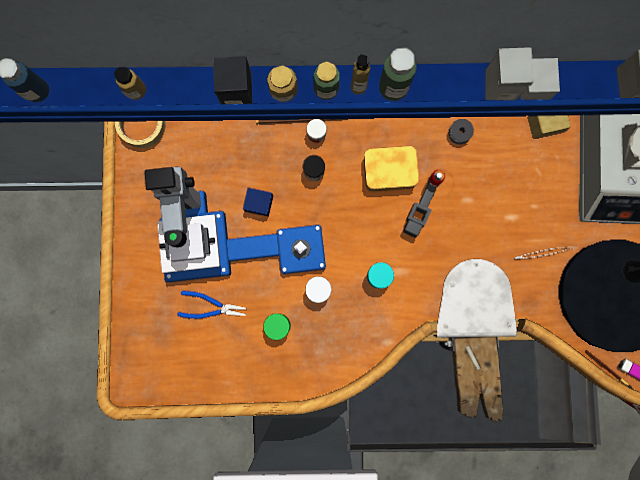

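View pics/scene0.png

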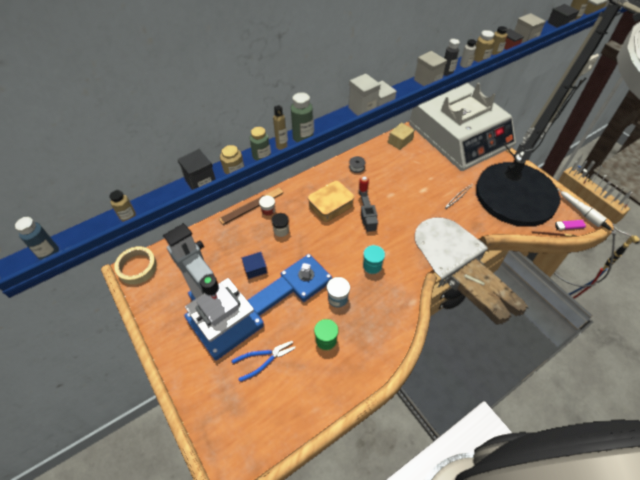

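The top view shows the shaft at (301,249) with the lift unit and probe at about (190,240). The crank's hub is at (417,215) and its knob at (436,178).

Jar candidates:
- **White lid (318,290):** next to the shaft. This should be jar_blue and the one in the swing.
- **Black lid (314,167):** jar_black_lid, clear of the swing.
- **Small white lid (316,130), turquoise (380,275), green (276,326):** decoys.

I'll confirm this in one enlarged crop and measure at the same time.

```bash
cat > m.py <<'E'
from h import *
t=cam('top'); s=cam('scene')
a=cv2.resize(t['pixels'][150:350,250:450],(400,400),interpolation=cv2.INTER_CUBIC)
b=cv2.resize(s['pixels'][170:350,240:420],(400,400),interpolation=cv2.INTER_CUBIC)
cv2.imwrite('pics/crop1.png',np.hstack([a,b]))
def blobs(c,lo,hi,box,mn=15):
    h=cv2.cvtColor(c['pixels'],cv2.COLOR_BGR2HSV); m=cv2.inRange(h,np.array(lo),np.array(hi))
    k=np.zeros_like(m); x0,y0,x1,y1=box; k[y0:y1,x0:x1]=m[y0:y1,x0:x1]
    n,l,st,ce=cv2.connectedComponentsWithStats(k); return k,[(ce[i].round(1).tolist(),st[i].tolist()) for i in range(1,n) if st[i][4]>=mn]
if __name__=='__main__':
    k,B=blobs(t,(0,0,170),(179,60,255),(270,225,345,320)); print('white',B)
    for ce,st in B: print(plane(t,*ce,.054),plane(t,*ce,.062))
    k,B=blobs(t,(0,0,0),(179,255,60),(295,150,335,190)); print('blk',B,[plane(t,*b[0],.048) for b in B])
    k,B=blobs(t,(100,120,60),(125,255,255),(272,215,335,280)); print('gear',B)
    pts=cv2.findNonZero(k); 
    # gearbox blue: world points on z=.026
    k2=k.copy(); k2[:,:277]=0
    pts=cv2.findNonZero(k2)[:,0,:]
    W=np.array([plane(t,*p,.026)[:2] for p in pts]).astype(np.float32); print('gear rect',cv2.minAreaRect(W))
    k,B=blobs(t,(0,0,0),(179,90,130),(398,165,450,240)); print('crank',B)
    W=np.array([plane(t,*p,.036)[:2] for p in cv2.findNonZero(k)[:,0,:]]).astype(np.float32); print(cv2.minAreaRect(W),cv2.fitLine(W,cv2.DIST_L2,0,.01,.01).ravel())
    for c,box in((t,(398,150,460,240)),(s,(350,170,380,200))):
        for lo,hi in(((0,150,60),(6,255,255)),((172,150,60),(179,255,255))):
            k,B=blobs(c,lo,hi,box,4); print('red',B,[plane(c,*b[0],.077) for b in B])
E
python3 m.py
```

```text
white [([300.0, 246.8], [294, 241, 13, 13, 83]), ([317.9, 289.2], [306, 277, 25, 26, 525])]
[ 0.58840436 -0.01612418  0.054     ] [ 0.58761039 -0.01645909  0.062     ]
[ 0.50608153 -0.04982204  0.054     ] [ 0.50587255 -0.0499175   0.062     ]
blk [([313.7, 167.1], [303, 156, 22, 25, 413])] [array([ 0.7467189 , -0.04429682,  0.048     ])]
gear [([298.6, 248.8], [272, 225, 54, 49, 1766])]
gear rect ((0.5869506001472473, -0.014254234731197357), (0.08860669285058975, 0.0919160470366478), 5.9537739753723145)
crank [([436.8, 176.8], [434, 174, 7, 6, 17]), ([419.9, 211.5], [404, 180, 33, 57, 664])]
((0.6710776090621948, -0.2605869472026825), (0.03605657443404198, 0.13316556811332703), 62.30022430419922) [ 0.8999749  -0.43594176  0.6590024  -0.2540667 ]
red [([434.8, 179.3], [430, 170, 14, 15, 72])] [array([ 0.71278185, -0.27667411,  0.077     ])]
red [] []
red [([363.1, 185.3], [360, 180, 8, 12, 75])] [array([ 0.7023376 , -0.26620717,  0.077     ])]
red [] []
```

View pics/crop1.png

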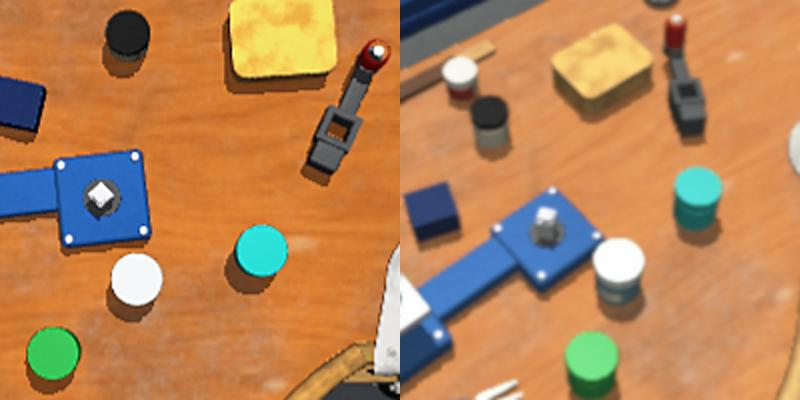

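The crop confirms it: the white-lid jar in pale blue glass, at the gearbox corner, is jar_blue. It measures 89 mm from the shaft, so it is in the swing. The black-lid jar is about 160 mm away and clear. Next is a helper for the move numbers.

```bash
cat > g.py <<'E'
import sys
from h import *
from scipy.spatial.transform import Rotation as R
def to(p,yaw=None,half=True):
    """numbers of a row: TCP to p, tool down, closing line at yaw (deg, from world x), from present pose"""
    s=r.sense(); R0=R.from_rotvec(s['tcp_rot']); d=R0.inv().apply(np.array(p)-s['tcp_pos'])/.3
    a=np.zeros(3)
    if yaw is not None:
        best=None
        for k in ((0,180) if half else (0,)):
            y=np.radians(yaw+k); Y=np.array([np.cos(y),np.sin(y),0]); Z=np.array([0,0,-1.]); X=np.cross(Y,Z)
            w=(R0.inv()*R.from_matrix(np.c_[X,Y,Z])).as_rotvec()
            if best is None or np.linalg.norm(w)<np.linalg.norm(best): best=w
        a=best/np.pi
    return dict(zip(['tx','ty','tz','ax','ay','az'],np.r_[d,a].round(3).tolist()))
def st():
    s=r.sense(); R0=R.from_rotvec(s['tcp_rot']); Y=R0.as_matrix()[:,1]
    print('t',round(s['time_s'],2),'tcp',s['tcp_pos'].round(4),'yaw',np.degrees(np.arctan2(Y[1],Y[0])).round(2),'tilt',R0.as_matrix()[2].round(4),'F',np.round(s['wrist_force'],1),'gap',np.round(s['finger_gap'],3),'j',np.round(s['joints'],2))
E
python3 - <<'E'
from g import *
st(); print(to([.35,.22,.22],112)); print(to([.506,-.050,.15],112))
t=cam('top')
print('turq',plane(t,380,275,.054),'green',plane(t,276.5,326,.054),'hole',plane(t,419,214,.036))
E
```

```text
t 0.2 tcp [0.2086 0.4816 0.2309] yaw 66.58 tilt [ 1.e-04 -9.e-04 -1.e+00] F [-0.6  0.9 -0.1] gap 1.002 j [ 1.02  0.34  1.52 -0.    1.28 -0.15]
{'tx': -0.779, 'ty': -0.613, 'tz': 0.037, 'ax': -0.0, 'ay': -0.0, 'az': -0.252}
{'tx': -1.614, 'ty': -1.231, 'tz': 0.271, 'ax': -0.0, 'ay': -0.0, 'az': -0.252}
turq [ 0.53181772 -0.1697482   0.054     ] green [0.43712284 0.02999456 0.054     ] hole [ 0.6522888  -0.25123791  0.036     ]
```

Call:
carry_out(
  moves=[
    {"grip": 1,"tx": -0.78,"ty": -0.61,"tz": 0.03,"az": -0.252},
    {"grip": 1,"tx": -0.78,"ty": -0.61,"tz": 0.03,"az": -0.252},
    {"grip": 1,"tx": -0.78,"ty": -0.61,"tz": 0.03,"az": -0.252},
    {"grip": 1,"tx": -0.78,"ty": -0.61,"tz": 0.03,"az": -0.252},
    {"grip": 1,"tx": -0.78,"ty": -0.61,"tz": 0.03,"az": -0.252},
    {"grip": 1,"tx": -0.78,"ty": -0.61,"tz": 0.03,"az": -0.252},
  ],
)

```text
invalid input at $.moves[0]: expected keys grip, tx, ty, tz, ax, ay, az
```

```bash
python3 - <<'E'
from g import *
st(); print(to([.506,-.050,.17],112)); print(to([.506,-.050,.015],112))
E
```

```text
t 0.25 tcp [0.2086 0.4816 0.231 ] yaw 66.58 tilt [ 1.e-04 -6.e-04 -1.e+00] F [ 1.  -0.4  0.2] gap 0.998 j [ 1.02  0.34  1.52  0.    1.28 -0.15]
{'tx': -1.614, 'ty': -1.232, 'tz': 0.204, 'ax': -0.0, 'ay': -0.0, 'az': -0.252}
{'tx': -1.614, 'ty': -1.231, 'tz': 0.721, 'ax': -0.0, 'ay': -0.0, 'az': -0.252}
```

Call:
carry_out(
  moves=[
    {"grip": 1,"tx": -0.78,"ty": -0.61,"tz": 0.03,"ax": 0,"ay": 0,"az": -0.252},
    {"grip": 1,"tx": -0.78,"ty": -0.61,"tz": 0.03,"ax": 0,"ay": 0,"az": -0.252},
    {"grip": 1,"tx": -0.78,"ty": -0.61,"tz": 0.03,"ax": 0,"ay": 0,"az": -0.252},
    {"grip": 1,"tx": -0.78,"ty": -0.61,"tz": 0.03,"ax": 0,"ay": 0,"az": -0.252},
    {"grip": 1,"tx": -0.78,"ty": -0.61,"tz": 0.03,"ax": 0,"ay": 0,"az": -0.252},
    {"grip": 1,"tx": -0.78,"ty": -0.61,"tz": 0.03,"ax": 0,"ay": 0,"az": -0.252},
  ],
)

```text
time_s: 1.0
tcp_pos: [0.3516, 0.2184, 0.2223]
tcp_rot: [-0.596, 3.084, -0.001]
wrist_force: [-0.2, 0.9, 0.2]
finger_gap: 0.998
gripper_force: 0.0
```

```bash
python3 - <<'E'
from g import *
st(); print(to([.506,-.050,.17],112)); print(to([.506,-.050,.015],112))
E
```

```text
t 1.0 tcp [0.3516 0.2184 0.2223] yaw 111.86 tilt [-2.e-04 -4.e-04 -1.e+00] F [-0.2  0.9  0.2] gap 0.998 j [ 0.37  0.15  1.82 -0.    1.18 -1.58]
{'tx': -0.144, 'ty': -1.022, 'tz': 0.175, 'ax': -0.0, 'ay': 0.0, 'az': -0.001}
{'tx': -0.144, 'ty': -1.022, 'tz': 0.691, 'ax': -0.0, 'ay': 0.0, 'az': -0.001}
```

Call:
carry_out(
  moves=[
    {"grip": 1,"tx": -0.144,"ty": -1,"tz": 0.17,"ax": 0,"ay": 0,"az": 0},
    {"grip": 1,"tx": -0.144,"ty": -1,"tz": 0.17,"ax": 0,"ay": 0,"az": 0},
    {"grip": 1,"tx": -0.144,"ty": -1,"tz": 0.17,"ax": 0,"ay": 0,"az": 0},
    {"grip": 1,"tx": -0.144,"ty": -1,"tz": 0.17,"ax": 0,"ay": 0,"az": 0},
    {"grip": 1,"tx": -0.144,"ty": -1,"tz": 0.17,"ax": 0,"ay": 0,"az": 0},
    {"grip": 1,"tx": -0.144,"ty": -1,"tz": 0.17,"ax": 0,"ay": 0,"az": 0},
    {"grip": 1,"tx": -0.144,"ty": -1,"tz": 0.17,"ax": 0,"ay": 0,"az": 0},
  ],
)

```text
time_s: 1.88
tcp_pos: [0.5023, -0.0411, 0.171]
tcp_rot: [0.596, -3.083, -0.001]
wrist_force: [-0.5, 0.2, -0.3]
finger_gap: 0.997
gripper_force: 0.0
```

```bash
python3 - <<'E'
from g import *
st(); w=cam('wrist'); cv2.imwrite('pics/w1.png',w['pixels']); print(proj(w,[.506,-.05,.054]),proj(w,[.588,-.0155,.062]),w['extrinsics'][:3,3] if hasattr(w['extrinsics'],'shape') else w['extrinsics'])
E
```

```text
t 1.88 tcp [ 0.5023 -0.0411  0.171 ] yaw 111.9 tilt [ 8.e-04  1.e-03 -1.e+00] F [-0.5  0.2 -0.3] gap 0.997 j [-0.23  0.36  1.67  0.    1.11 -2.19]
[307.16354995 237.32248325] [310.50792818 367.82729355] [ 0.42904564 -0.07015069  0.31301869]
```

View pics/w1.png

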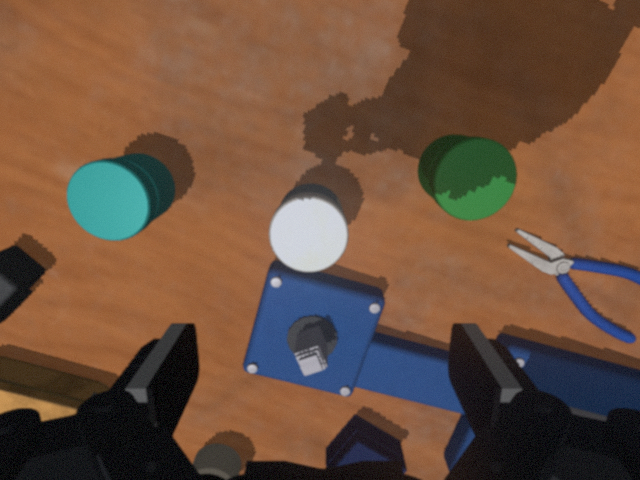

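The wrist view shows the jar lid at (309,233), turquoise at (110,198), green at (475,178) and the shaft top at (311,362), all close to prediction. I'll measure the shaft from this view and then go down on the jar.

```bash
python3 - <<'E'
from g import *
w=cam('wrist'); px=w['pixels']
print('jar',plane(w,309,233,.054))
h=cv2.cvtColor(px,cv2.COLOR_BGR2HSV)
sc=[plane(w,u,v,.026) for u,v in((276,282),(375,308),(345,391),(252,369))]; print('screws',np.round(sc,4).tolist(),np.mean(sc,0))
m=cv2.inRange(h,np.array((0,0,150)),np.array((179,60,255))); k=np.zeros_like(m); k[335:385,290:335]=m[335:385,290:335]
n,l,s,ce=cv2.connectedComponentsWithStats(k); print(s[1:],ce[1:])
i=1+s[1:,4].argmax(); P=np.array([plane(w,u,v,.062)[:2] for v,u in np.argwhere(l==i)]).astype(np.float32); print('shaft',cv2.minAreaRect(P),P.mean(0))
cv2.imwrite('pics/c2.png',np.hstack([cv2.resize(px[320:400,270:350],(560,560),interpolation=cv2.INTER_CUBIC)]))
print(to([.5065,-.0495,.015],112))
E
```

```text
jar [ 0.50305366 -0.04939354  0.054     ]
screws [[0.554, -0.0558, 0.026], [0.5463, 0.0184, 0.026], [0.6204, 0.0257, 0.026], [0.6286, -0.0482, 0.026]] [ 0.58734796 -0.01498481  0.026     ]
[[315 350   1   2   2]
 [295 353   1   1   1]
 [295 355  26  20 324]
 [322 366   2   3   4]] [[315.         350.5       ]
 [295.         353.        ]
 [308.17901235 364.64506173]
 [322.5        367.        ]]
shaft ((0.585497260093689, -0.017886634916067123), (0.015480567701160908, 0.013178100809454918), 42.19001770019531) [ 0.58650124 -0.01712251]
{'tx': -0.001, 'ty': -0.034, 'tz': 0.522, 'ax': 0.0, 'ay': 0.0, 'az': 0.0}
```

View pics/c2.png

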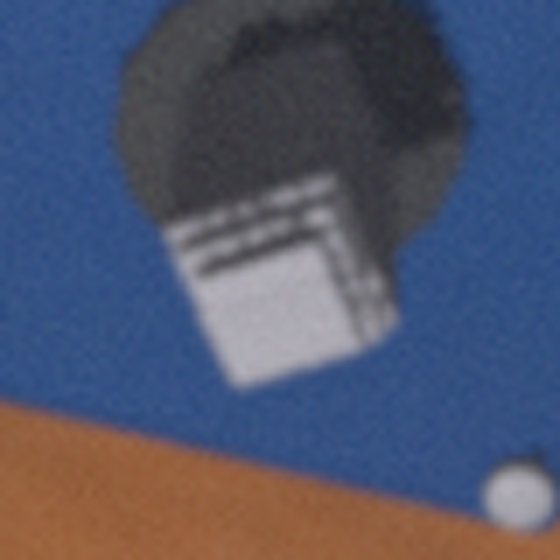

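The crop shows the shaft's top face with corners at about (298,360), (316,354), (321,369) and (304,375). Now the jar.

Call:
carry_out(
  moves=[
    {"grip": 1,"tx": 0,"ty": -0.034,"tz": 0.2,"ax": 0,"ay": 0,"az": 0},
    {"grip": 1,"tx": 0,"ty": -0.034,"tz": 0.4,"ax": 0,"ay": 0,"az": 0},
    {"grip": 1,"tx": 0,"ty": -0.034,"tz": 0.52,"ax": 0,"ay": 0,"az": 0},
    {"grip": 1,"tx": 0,"ty": -0.034,"tz": 0.52,"ax": 0,"ay": 0,"az": 0},
    {"grip": 0.3,"tx": 0,"ty": -0.034,"tz": 0.52,"ax": 0,"ay": 0,"az": 0},
    {"grip": 0.3,"tx": 0,"ty": -0.034,"tz": 0.52,"ax": 0,"ay": 0,"az": 0},
    {"grip": 0.3,"tx": 0,"ty": -0.034,"tz": 0.52,"ax": 0,"ay": 0,"az": 0},
    {"grip": 0.3,"tx": 0,"ty": -0.034,"tz": 0.52,"ax": 0,"ay": 0,"az": 0},
  ],
)

```text
time_s: 2.98
tcp_pos: [0.5078, -0.0508, 0.0177]
tcp_rot: [-0.597, 3.081, -0.002]
wrist_force: [-1.2, 2.6, 9.4]
finger_gap: 0.558
gripper_force: 60.2
```

```bash
python3 - <<'E'
from g import *
st(); print(to([.45,-.11,.035],112),to([.45,-.11,.017],112))
E
```

```text
t 2.98 tcp [ 0.5078 -0.0508  0.0177] yaw 111.95 tilt [-0.0033 -0.002  -1.    ] F [-1.2  2.6  9.4] gap 0.558 j [-0.25  0.59  1.81  0.    0.73 -2.2 ]
{'tx': 0.252, 'ty': -0.111, 'tz': -0.058, 'ax': -0.001, 'ay': 0.001, 'az': -0.0} {'tx': 0.253, 'ty': -0.111, 'tz': 0.002, 'ax': -0.001, 'ay': 0.001, 'az': -0.0}
```

Call:
carry_out(
  moves=[
    {"grip": 0.3,"tx": 0,"ty": 0,"tz": -0.1,"ax": 0,"ay": 0,"az": 0},
    {"grip": 0.3,"tx": 0.13,"ty": -0.055,"tz": -0.1,"ax": 0,"ay": 0,"az": 0},
    {"grip": 0.3,"tx": 0.25,"ty": -0.11,"tz": -0.1,"ax": 0,"ay": 0,"az": 0},
    {"grip": 0.3,"tx": 0.25,"ty": -0.11,"tz": -0.05,"ax": 0,"ay": 0,"az": 0},
    {"grip": 0.3,"tx": 0.25,"ty": -0.11,"tz": -0.015,"ax": 0,"ay": 0,"az": 0},
    {"grip": 0.3,"tx": 0.25,"ty": -0.11,"tz": -0.006,"ax": 0,"ay": 0,"az": 0},
    {"grip": 0.3,"tx": 0.25,"ty": -0.11,"tz": -0.006,"ax": 0,"ay": 0,"az": 0},
  ],
)

```text
time_s: 3.85
tcp_pos: [0.4496, -0.1092, 0.0178]
tcp_rot: [-0.599, 3.084, -0.0]
wrist_force: [-3.4, -0.0, 5.0]
finger_gap: 0.557
gripper_force: 62.5
```

Release, rise, then look toward the crank.

Call:
carry_out(
  moves=[
    {"grip": 0.85,"tx": 0,"ty": 0,"tz": 0,"ax": 0,"ay": 0,"az": 0},
    {"grip": 0.85,"tx": 0,"ty": 0,"tz": 0,"ax": 0,"ay": 0,"az": 0},
    {"grip": 0.85,"tx": 0,"ty": 0,"tz": 0,"ax": 0,"ay": 0,"az": 0},
    {"grip": 0.85,"tx": 0,"ty": 0,"tz": -0.1,"ax": 0,"ay": 0,"az": 0},
    {"grip": 1,"tx": 0,"ty": 0,"tz": -0.3,"ax": 0,"ay": 0,"az": 0},
    {"grip": 1,"tx": 0,"ty": 0,"tz": -0.5,"ax": 0,"ay": 0,"az": 0},
    {"grip": 1,"tx": 0,"ty": 0,"tz": -0.65,"ax": 0,"ay": 0,"az": 0},
    {"grip": 1,"tx": 0,"ty": 0,"tz": -0.65,"ax": 0,"ay": 0,"az": 0},
  ],
)

```text
time_s: 4.85
tcp_pos: [0.4511, -0.11, 0.2155]
tcp_rot: [-0.597, 3.078, -0.007]
wrist_force: [-0.4, -0.3, -0.7]
finger_gap: 0.999
gripper_force: 0.0
```

```bash
python3 - <<'E'
from m import *
from g import *
st(); 
k,B=blobs(t,(0,0,170),(179,60,255),(305,270,370,345)); print([(b,plane(t,*b[0],.054)) for b in B])
# wrist extrinsics -> camera offset in tool frame
w=cam('wrist'); s_=r.sense(); R0=R.from_rotvec(s_['tcp_rot']); E=np.array(w['extrinsics']); print('cam in tool',R0.inv().apply(E[:3,3]-s_['tcp_pos']))
for yaw in (64.2,-25.8+180): print(yaw,to([.60,-.215,.21],yaw),to([.60,-.215,.21],yaw+180,False))
E
```

```text
t 4.95 tcp [ 0.4491 -0.1093  0.2119] yaw 111.94 tilt [-1.e-04  0.e+00 -1.e+00] F [-0.8  0.7 -0.5] gap 1.001 j [-0.4   0.25  1.72  0.    1.18 -2.36]
[(([326.8, 306.4], [315, 285, 25, 43, 450]), array([ 0.47301418, -0.06648501,  0.054     ])), (([353.1, 318.9], [332, 295, 38, 48, 1196]), array([ 0.44863775, -0.11642182,  0.054     ]))]
cam in tool [ 0.07881649  0.00040194 -0.14264604]
64.2 {'tx': -0.336, 'ty': -0.516, 'tz': 0.002, 'ax': 0.0, 'ay': -0.001, 'az': 0.265} {'tx': -0.336, 'ty': -0.516, 'tz': 0.002, 'ax': 0.001, 'ay': 0.0, 'az': -0.735}
154.2 {'tx': -0.336, 'ty': -0.516, 'tz': 0.002, 'ax': 0.001, 'ay': -0.0, 'az': -0.235} {'tx': -0.336, 'ty': -0.516, 'tz': 0.002, 'ax': -0.0, 'ay': -0.001, 'az': 0.765}
```

Call:
carry_out(
  moves=[
    {"grip": 1,"tx": -0.42,"ty": -0.67,"tz": 0.02,"ax": 0,"ay": 0,"az": 0.265},
    {"grip": 0.6,"tx": -0.42,"ty": -0.67,"tz": 0.02,"ax": 0,"ay": 0,"az": 0.265},
    {"grip": 0.6,"tx": -0.42,"ty": -0.67,"tz": 0.02,"ax": 0,"ay": 0,"az": 0.265},
    {"grip": 0.6,"tx": -0.42,"ty": -0.67,"tz": 0.02,"ax": 0,"ay": 0,"az": 0.265},
    {"grip": 0.6,"tx": -0.42,"ty": -0.67,"tz": 0.02,"ax": 0,"ay": 0,"az": 0.265},
    {"grip": 0.6,"tx": -0.42,"ty": -0.67,"tz": 0.02,"ax": 0,"ay": 0,"az": 0.265},
    {"grip": 0.6,"tx": -0.42,"ty": -0.67,"tz": 0.02,"ax": 0,"ay": 0,"az": 0.265},
  ],
)

```text
time_s: 5.88
tcp_pos: [0.6408, -0.2483, 0.2052]
tcp_rot: [-0.697, -3.061, -0.001]
wrist_force: [1.0, -0.2, 0.4]
finger_gap: 0.6
gripper_force: 0.0
```

```bash
python3 - <<'E'
from m import *
from g import *
st(); w=cam('wrist'); px=w['pixels']; cv2.imwrite('pics/w3.png',px)
k,B=blobs(t,(0,0,170),(179,60,255),(305,270,370,345)); print([(b,plane(t,*b[0],.054)) for b in B])
print(proj(w,[.648,-.248,.036]))
E
```

```text
t 5.97 tcp [ 0.641  -0.2484  0.2062] yaw 64.32 tilt [ 2.e-04  1.e-04 -1.e+00] F [ 0.4 -1.1  0.1] gap 0.596 j [-0.48  0.67  1.04  0.    1.43 -1.6 ]
[(([347.5, 318.4], [337, 307, 24, 26, 410]), array([ 0.44972005, -0.1057389 ,  0.054     ]))]
[328.23489529 224.18662577]
```

View pics/w3.png

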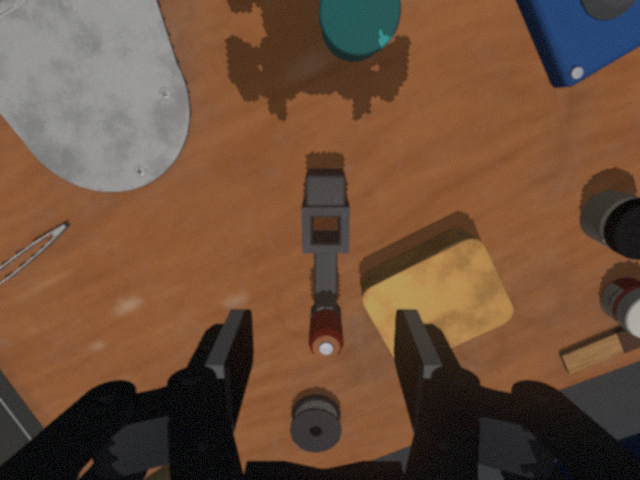

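The wrist view shows the crank hub's top centred at about (326,230), the knob top at (326,349), and the tin clear to the right. The top view shows the moved jar standing at (0.450,-0.106).

```bash
python3 - <<'E'
from g import *
w=cam('wrist')
H=[plane(w,u,v,.036) for u,v in((303,208),(350,208),(348.5,252),(303,252))]; hc=np.mean(H,0)
kn=plane(w,326,349,.077); print('hub',np.round(H,4).tolist(),hc,'knob',kn, np.hypot(*(kn-hc)[:2]), np.degrees(np.arctan2(*(kn-hc)[1::-1])))
# mask-based: dark crank pixels' axis in image
g=w['pixels']; h=cv2.cvtColor(g,cv2.COLOR_BGR2HSV)
m=cv2.inRange(h,np.array((0,0,30)),np.array((179,60,140))); 
for v in(214,230,245,265,280,290): 
    u=np.flatnonzero(m[v,290:365])+290; print(v,u.min(),u.max(),(u.min()+u.max())/2)
# shaft corners seen from earlier pose, using that pose's camera
T=np.array([.0788,.0004,-.1426])
print('to',to([hc[0],hc[1],.008],None))
E
```

```text
hub [[0.6289, -0.2596, 0.036], [0.644, -0.2283, 0.036], [0.6748, -0.2437, 0.036], [0.6597, -0.275, 0.036]] [ 0.6518569  -0.25163039  0.036     ] knob [ 0.72055021 -0.28496617  0.077     ] 0.07635473170657109 -25.886568240855304
214 302 348 325.0
230 303 348 325.5
245 303 348 325.5
265 315 335 325.0
280 315 336 325.5
290 315 336 325.5
to {'tx': -0.036, 'ty': 0.006, 'tz': 0.662, 'ax': 0.0, 'ay': 0.0, 'az': 0.0}
```

Call:
carry_out(
  moves=[
    {"grip": 0.6,"tx": -0.036,"ty": 0.006,"tz": 0.2,"ax": 0,"ay": 0,"az": 0},
    {"grip": 0.6,"tx": -0.036,"ty": 0.006,"tz": 0.4,"ax": 0,"ay": 0,"az": 0},
    {"grip": 0.6,"tx": -0.036,"ty": 0.006,"tz": 0.55,"ax": 0,"ay": 0,"az": 0},
    {"grip": 0.6,"tx": -0.036,"ty": 0.006,"tz": 0.65,"ax": 0,"ay": 0,"az": 0},
    {"grip": 0.6,"tx": -0.036,"ty": 0.006,"tz": 0.655,"ax": 0,"ay": 0,"az": 0},
    {"grip": 0.2,"tx": -0.036,"ty": 0.006,"tz": 0.655,"ax": 0,"ay": 0,"az": 0},
    {"grip": 0.2,"tx": -0.036,"ty": 0.006,"tz": 0.655,"ax": 0,"ay": 0,"az": 0},
    {"grip": 0.2,"tx": -0.036,"ty": 0.006,"tz": 0.655,"ax": 0,"ay": 0,"az": 0},
    {"grip": 0.2,"tx": -0.036,"ty": 0.006,"tz": 0.655,"ax": 0,"ay": 0,"az": 0},
  ],
)

```text
time_s: 7.2
tcp_pos: [0.6526, -0.2522, 0.0113]
tcp_rot: [0.7, 3.06, -0.001]
wrist_force: [-2.4, 0.7, 6.8]
finger_gap: 0.408
gripper_force: 62.4
```

```bash
python3 - <<'E'
from g import *
st()
# recompute the shaft from the picture w1 with the wrist camera at that pose, by mapping present camera<->tool relation
w=cam('wrist'); s=r.sense(); E=np.array(w['extrinsics']); T=np.eye(4); T[:3,:3]=R.from_rotvec(s['tcp_rot']).as_matrix(); T[:3,3]=s['tcp_pos']
CT=np.linalg.inv(T)@E
y=np.radians(111.9); Y=np.array([np.cos(y),np.sin(y),0]); Z=np.array([0,0,-1.]); T1=np.eye(4); T1[:3,:3]=np.c_[np.cross(Y,Z),Y,Z]; T1[:3,3]=[.5023,-.0411,.171]
w['extrinsics']=T1@CT
C=np.array([plane(w,270+u/7-.5,320+v/7-.5,.062)[:2] for u,v in((197,280),(320,240),(360,345),(240,388))])
print(C.mean(0),[ (np.linalg.norm(d).round(4),np.degrees(np.arctan2(d[1],d[0])).round(1)) for d in np.roll(C,-1,0)-C])
E
```

```text
t 7.2 tcp [ 0.6526 -0.2522  0.0113] yaw 64.24 tilt [-0.0025  0.     -1.    ] F [-2.4  0.7  6.8] gap 0.408 j [-0.48  0.87  1.21  0.    1.06 -1.6 ]
[ 0.58611849 -0.01785553] [(np.float64(0.0125), np.float64(132.1)), (np.float64(0.0121), np.float64(40.0)), (np.float64(0.0125), np.float64(-45.7)), (np.float64(0.0125), np.float64(-139.9))]
```

```bash
python3 - <<'E'
from g import *
print(to([.587,-.0162,.115],41.6))
E
```

```text
{'tx': 0.538, 'ty': 0.613, 'tz': -0.347, 'ax': 0.0, 'ay': 0.001, 'az': 0.126}
```

Call:
carry_out(
  moves=[
    {"grip": 0.2,"tx": 0,"ty": 0,"tz": -0.17,"ax": 0,"ay": 0,"az": 0},
    {"grip": 0.2,"tx": 0,"ty": 0,"tz": -0.345,"ax": 0,"ay": 0,"az": 0},
    {"grip": 0.2,"tx": 0.1,"ty": 0.12,"tz": -0.345,"ax": 0,"ay": 0,"az": 0.03},
    {"grip": 0.2,"tx": 0.22,"ty": 0.25,"tz": -0.345,"ax": 0,"ay": 0,"az": 0.06},
    {"grip": 0.2,"tx": 0.34,"ty": 0.39,"tz": -0.345,"ax": 0,"ay": 0,"az": 0.09},
    {"grip": 0.2,"tx": 0.46,"ty": 0.52,"tz": -0.345,"ax": 0,"ay": 0,"az": 0.126},
    {"grip": 0.2,"tx": 0.538,"ty": 0.613,"tz": -0.345,"ax": 0,"ay": 0,"az": 0.126},
    {"grip": 0.2,"tx": 0.538,"ty": 0.613,"tz": -0.345,"ax": 0,"ay": 0,"az": 0.126},
    {"grip": 0.2,"tx": 0.538,"ty": 0.613,"tz": -0.345,"ax": 0,"ay": 0,"az": 0.126},
  ],
)

```text
time_s: 8.38
tcp_pos: [0.5865, -0.0163, 0.113]
tcp_rot: [1.288, 2.865, -0.0]
wrist_force: [-0.6, 0.4, -3.6]
finger_gap: 0.409
gripper_force: 61.6
```

```bash
python3 - <<'E'
from g import *
st(); print(to([.587,-.0162,.037],41.6))
w=cam('wrist'); t=cam('top'); s=cam('scene')
print(proj(s,[.587,-.016,.062]),proj(t,[.587,-.016,.062]))
a=cv2.resize(w['pixels'][140:340,220:420],(400,400),interpolation=cv2.INTER_CUBIC); b=cv2.resize(s['pixels'][220:320,255:355],(400,400),interpolation=cv2.INTER_CUBIC)
cv2.imwrite('pics/c4.png',np.hstack([a,b]))
E
```

```text
t 8.38 tcp [ 0.5865 -0.0163  0.113 ] yaw 41.58 tilt [-2.e-04 -2.e-04 -1.e+00] F [-0.6  0.4 -3.6] gap 0.409 j [-0.16  0.57  1.51 -0.    1.07 -0.88]
{'tx': -0.001, 'ty': 0.001, 'tz': 0.253, 'ax': -0.0, 'ay': 0.0, 'az': -0.0}
[305.81060215 265.99383071] [299.76393485 247.11902363]
```

View pics/c4.png

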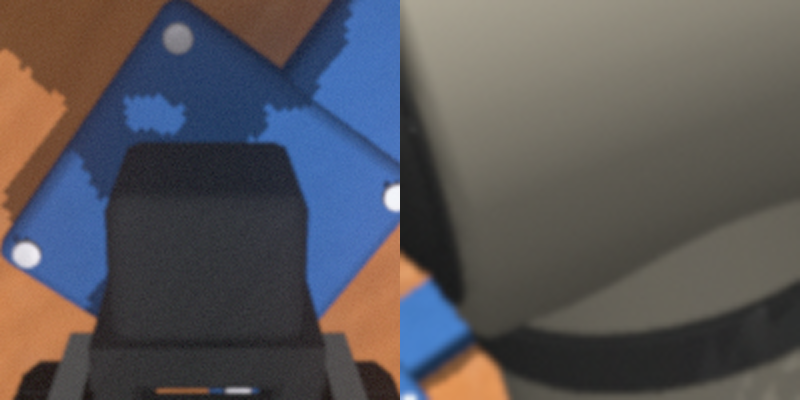

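The wrist crop shows the hub held level over the gearbox, with a glint of the shaft seen through the hole at about (340,335). The arm blocks the scene view. I'll lower it and watch the force.

Call:
carry_out(
  moves=[
    {"grip": 0.2,"tx": 0,"ty": 0,"tz": 0.06,"ax": 0,"ay": 0,"az": 0},
    {"grip": 0.2,"tx": 0,"ty": 0,"tz": 0.1,"ax": 0,"ay": 0,"az": 0},
    {"grip": 0.2,"tx": 0,"ty": 0,"tz": 0.125,"ax": 0,"ay": 0,"az": 0},
    {"grip": 0.2,"tx": 0,"ty": 0,"tz": 0.145,"ax": 0,"ay": 0,"az": 0},
    {"grip": 0.2,"tx": 0,"ty": 0,"tz": 0.155,"ax": 0,"ay": 0,"az": 0},
    {"grip": 0.2,"tx": 0,"ty": 0,"tz": 0.155,"ax": 0,"ay": 0,"az": 0},
  ],
)

```text
time_s: 9.28
tcp_pos: [0.5865, -0.016, 0.0666]
tcp_rot: [1.289, 2.865, 0.0]
wrist_force: [0.1, 0.7, -2.7]
finger_gap: 0.408
gripper_force: 61.6
```

Call:
carry_out(
  moves=[
    {"grip": 0.2,"tx": 0,"ty": 0,"tz": 0.02,"ax": 0,"ay": 0,"az": 0},
    {"grip": 0.2,"tx": 0,"ty": 0,"tz": 0.04,"ax": 0,"ay": 0,"az": 0},
    {"grip": 0.2,"tx": 0,"ty": 0,"tz": 0.06,"ax": 0,"ay": 0,"az": 0},
    {"grip": 0.2,"tx": 0,"ty": 0,"tz": 0.08,"ax": 0,"ay": 0,"az": 0},
    {"grip": 0.2,"tx": 0,"ty": 0,"tz": 0.092,"ax": 0,"ay": 0,"az": 0},
    {"grip": 0.2,"tx": 0,"ty": 0,"tz": 0.097,"ax": 0,"ay": 0,"az": 0},
    {"grip": 0.2,"tx": 0,"ty": 0,"tz": 0.097,"ax": 0,"ay": 0,"az": 0},
  ],
)

```text
time_s: 10.15
tcp_pos: [0.5866, -0.0161, 0.0376]
tcp_rot: [1.289, 2.865, 0.0]
wrist_force: [-0.6, 0.1, -4.4]
finger_gap: 0.412
gripper_force: 61.8
```

Call:
carry_out(
  moves=[
    {"grip": 0.65,"tx": 0,"ty": 0,"tz": 0,"ax": 0,"ay": 0,"az": 0},
    {"grip": 0.65,"tx": 0,"ty": 0,"tz": 0,"ax": 0,"ay": 0,"az": 0},
    {"grip": 0.65,"tx": 0,"ty": 0,"tz": 0,"ax": 0,"ay": 0,"az": 0},
    {"grip": 0.65,"tx": 0,"ty": 0,"tz": -0.1,"ax": 0,"ay": 0,"az": 0},
    {"grip": 0.65,"tx": 0,"ty": 0,"tz": -0.25,"ax": 0,"ay": 0,"az": 0},
    {"grip": 0.65,"tx": 0,"ty": 0,"tz": -0.4,"ax": 0,"ay": 0,"az": 0},
    {"grip": 0.65,"tx": 0,"ty": 0,"tz": -0.55,"ax": 0,"ay": 0,"az": 0},
    {"grip": 0.65,"tx": 0,"ty": 0,"tz": -0.55,"ax": 0,"ay": 0,"az": 0},
  ],
)

```text
time_s: 11.15
tcp_pos: [0.5884, -0.0164, 0.2069]
tcp_rot: [1.285, 2.857, 0.004]
wrist_force: [-0.9, 0.6, -0.7]
finger_gap: 0.654
gripper_force: 0.0
```

```bash
python3 - <<'E'
from g import *
st(); w=cam('wrist'); cv2.imwrite('pics/w5.png',w['pixels']); print(proj(w,[.587,-.016,.062]),proj(w,[.6368,-.0721,.103]))
E
```

```text
t 11.15 tcp [ 0.5884 -0.0164  0.2069] yaw 41.56 tilt [-0.0067  0.0055 -1.    ] F [-0.9  0.6 -0.7] gap 0.654 j [-0.16  0.47  1.39  0.    1.27 -0.88]
[321.80723786 221.98068679] [322.22947922 350.30563876]
```

View pics/w5.png

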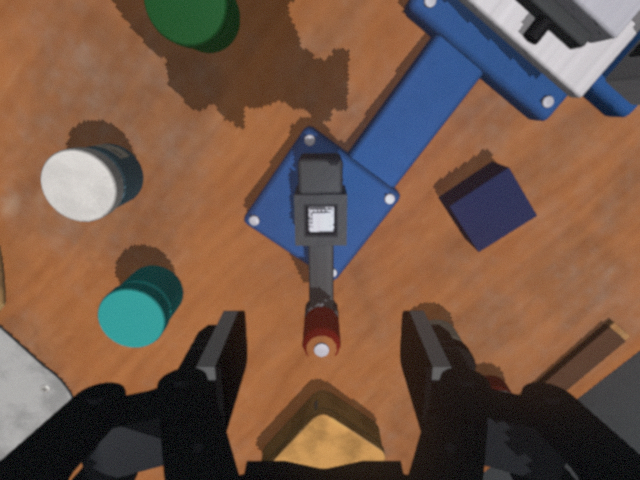

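The crank sits flush on the shaft, centred at (321,220), with the knob top at (321,349) as predicted (322,350). The ring box, tin and both jars are clear. Next I go to the knob.

```bash
python3 - <<'E'
from g import *
w=cam('wrist'); kn=plane(w,321.5,349.5,.103); hb=plane(w,321.5,220,.062); d=(kn-hb)[:2]; print(kn,hb,np.hypot(*d),np.degrees(np.arctan2(d[1],d[0])))
print(to([.6365,-.0718,.13],41.6),to([.6365,-.0718,.072],41.6))
E
```

```text
[ 0.63310517 -0.07037691  0.103     ] [ 0.58349928 -0.01428152  0.062     ] 0.0748828202509376 -48.51324819207156
{'tx': -0.25, 'ty': 0.002, 'tz': 0.242, 'ax': 0.0, 'ay': 0.0, 'az': -0.0} {'tx': -0.25, 'ty': 0.002, 'tz': 0.435, 'ax': 0.0, 'ay': 0.0, 'az': -0.0}
```

Call:
carry_out(
  moves=[
    {"grip": 0.65,"tx": -0.13,"ty": 0,"tz": 0.1,"ax": 0,"ay": 0,"az": 0},
    {"grip": 0.65,"tx": -0.25,"ty": 0,"tz": 0.2,"ax": 0,"ay": 0,"az": 0},
    {"grip": 0.65,"tx": -0.25,"ty": 0,"tz": 0.25,"ax": 0,"ay": 0,"az": 0},
    {"grip": 0.65,"tx": -0.25,"ty": 0,"tz": 0.36,"ax": 0,"ay": 0,"az": 0},
    {"grip": 0.65,"tx": -0.25,"ty": 0,"tz": 0.43,"ax": 0,"ay": 0,"az": 0},
    {"grip": 0.65,"tx": -0.25,"ty": 0,"tz": 0.43,"ax": 0,"ay": 0,"az": 0},
    {"grip": 0.1,"tx": -0.25,"ty": 0,"tz": 0.43,"ax": 0,"ay": 0,"az": 0},
    {"grip": 0.1,"tx": -0.25,"ty": 0,"tz": 0.43,"ax": 0,"ay": 0,"az": 0},
    {"grip": 0.1,"tx": -0.25,"ty": 0,"tz": 0.43,"ax": 0,"ay": 0,"az": 0},
    {"grip": 0.1,"tx": -0.25,"ty": 0,"tz": 0.43,"ax": 0,"ay": 0,"az": 0},
  ],
)

```text
time_s: 12.5
tcp_pos: [0.6369, -0.0724, 0.0745]
tcp_rot: [1.288, 2.863, 0.001]
wrist_force: [1.7, -0.4, 3.7]
finger_gap: 0.28
gripper_force: 58.9
```

Call:
carry_out(
  moves=[
    {"grip": 0.1,"tx": 0.0122,"ty": -0.0773,"tz": 0,"ax": 0,"ay": 0,"az": 0},
    {"grip": 0.1,"tx": 0.0477,"ty": -0.1469,"tz": 0,"ax": 0,"ay": 0,"az": 0},
    {"grip": 0.1,"tx": 0.1031,"ty": -0.2023,"tz": 0,"ax": 0,"ay": 0,"az": 0},
    {"grip": 0.1,"tx": 0.1727,"ty": -0.2378,"tz": 0,"ax": 0,"ay": 0,"az": 0},
    {"grip": 0.1,"tx": 0.25,"ty": -0.25,"tz": 0,"ax": 0,"ay": 0,"az": 0},
    {"grip": 0.1,"tx": 0.3273,"ty": -0.2378,"tz": 0,"ax": 0,"ay": 0,"az": 0},
    {"grip": 0.1,"tx": 0.3969,"ty": -0.2023,"tz": 0,"ax": 0,"ay": 0,"az": 0},
    {"grip": 0.1,"tx": 0.4523,"ty": -0.1469,"tz": 0,"ax": 0,"ay": 0,"az": 0},
    {"grip": 0.1,"tx": 0.4878,"ty": -0.0773,"tz": 0,"ax": 0,"ay": 0,"az": 0},
    {"grip": 0.1,"tx": 0.5,"ty": 0,"tz": 0,"ax": 0,"ay": 0,"az": 0},
  ],
)

```text
time_s: 13.75
tcp_pos: [0.5369, 0.0398, 0.0744]
tcp_rot: [1.287, 2.864, -0.002]
wrist_force: [1.0, -9.5, 2.1]
finger_gap: 0.276
gripper_force: 59.6
```

Call:
carry_out(
  moves=[
    {"grip": 0.1,"tx": -0.0122,"ty": 0.0773,"tz": 0,"ax": 0,"ay": 0,"az": 0},
    {"grip": 0.1,"tx": -0.0477,"ty": 0.1469,"tz": 0,"ax": 0,"ay": 0,"az": 0},
    {"grip": 0.1,"tx": -0.1031,"ty": 0.2023,"tz": 0,"ax": 0,"ay": 0,"az": 0},
    {"grip": 0.1,"tx": -0.1727,"ty": 0.2378,"tz": 0,"ax": 0,"ay": 0,"az": 0},
    {"grip": 0.1,"tx": -0.25,"ty": 0.25,"tz": 0,"ax": 0,"ay": 0,"az": 0},
    {"grip": 0.1,"tx": -0.3273,"ty": 0.2378,"tz": 0,"ax": 0,"ay": 0,"az": 0},
    {"grip": 0.1,"tx": -0.3969,"ty": 0.2023,"tz": 0,"ax": 0,"ay": 0,"az": 0},
    {"grip": 0.1,"tx": -0.4523,"ty": 0.1469,"tz": 0,"ax": 0,"ay": 0,"az": 0},
    {"grip": 0.1,"tx": -0.4878,"ty": 0.0773,"tz": 0,"ax": 0,"ay": 0,"az": 0},
    {"grip": 0.1,"tx": -0.5,"ty": 0,"tz": 0,"ax": 0,"ay": 0,"az": 0},
  ],
)

```text
time_s: 15.0
tcp_pos: [0.6373, -0.0731, 0.0746]
tcp_rot: [1.288, 2.861, 0.003]
wrist_force: [0.9, 4.2, 3.9]
finger_gap: 0.28
gripper_force: 59.9
```

```bash
python3 - <<'E'
from g import *
st()
s=cam('scene'); print(proj(s,[.595,.196,.2]),proj(s,[.595,.196,.097]))
u,v=proj(s,[.595,.196,.12]).astype(int)
cv2.imwrite('pics/c6.png',cv2.resize(s['pixels'][v-50:v+50,u-60:u+60],(720,600),interpolation=cv2.INTER_CUBIC)); print(u,v)
E
```

```text
t 15.0 tcp [ 0.6373 -0.0731  0.0746] yaw 41.54 tilt [-0.0027  0.003  -1.    ] F [0.9 4.2 3.9] gap 0.28 j [-0.23  0.7   1.37  0.    1.07 -0.96]
[206.55724464 276.29039923] [217.10116265 302.46934066]
214 297
```

View pics/c6.png

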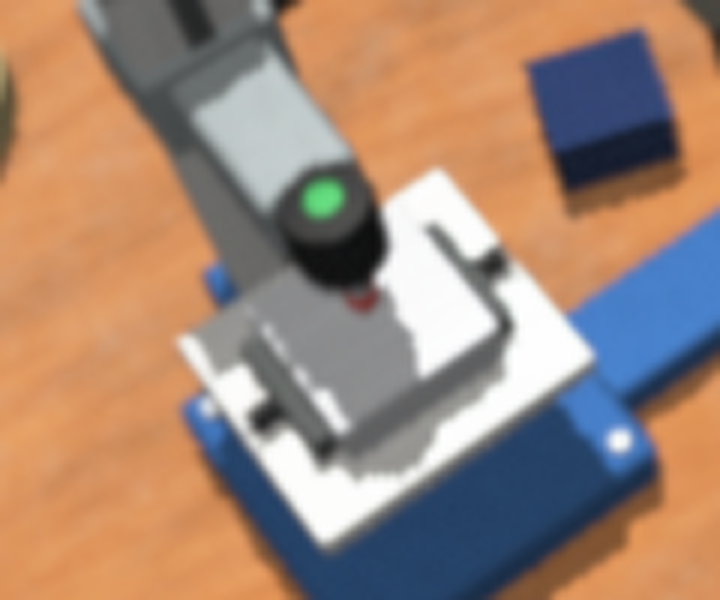

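The scene crop shows the green pin top at about (207,280), the red ball at (214,297) and the block below with a gap still left. That view works as a gauge, so I'll take the green pin's baseline centroid and the predicted sensitivity.

```bash
cat > pin.py <<'E'
from g import *
def pin(n=8):
    o=[]
    for _ in range(n):
        s=cam('scene'); P=s['pixels'][255:305,180:240].astype(float)
        g=np.clip(P[...,1]-np.maximum(P[...,0],P[...,2])-25,0,None); y,x=np.mgrid[255:305,180:240]
        r_=np.clip(P[...,2]-np.maximum(P[...,0],P[...,1])-25,0,None)*((y>288)&(y<305)&(abs(x-214)<6))
        o.append([(g*x).sum()/g.sum(),(g*y).sum()/g.sum(),g.sum(),r_.sum(),(r_*y).sum()/max(r_.sum(),1)])
    o=np.array(o); print('green u,v,area, red area, red v',o.mean(0).round(3),'sd',o.std(0).round(3)); return s
if __name__=='__main__':
    s=pin(); print([proj(s,[.595,.196,z]).round(2).tolist() for z in(.2,.204,.208)])
E
python3 pin.py
```

```text
green u,v,area, red area, red v [ 207.337  279.63  1729.125  198.125  296.922] sd [0.003 0.003 2.204 1.691 0.008]
[[206.56, 276.29], [206.11, 275.17], [205.65, 274.03]]
```

The gauge noise is about 0.003 px against about 0.28 px/mm. I'll wind a quarter turn (3 mm) at a time and check after each.

Call:
carry_out(
  moves=[
    {"grip": 0.1,"tx": 0.0122,"ty": -0.0773,"tz": 0,"ax": 0,"ay": 0,"az": 0},
    {"grip": 0.1,"tx": 0.0477,"ty": -0.1469,"tz": 0,"ax": 0,"ay": 0,"az": 0},
    {"grip": 0.1,"tx": 0.1031,"ty": -0.2023,"tz": 0,"ax": 0,"ay": 0,"az": 0},
    {"grip": 0.1,"tx": 0.1727,"ty": -0.2378,"tz": 0,"ax": 0,"ay": 0,"az": 0},
    {"grip": 0.1,"tx": 0.25,"ty": -0.25,"tz": 0,"ax": 0,"ay": 0,"az": 0},
  ],
)

```text
time_s: 16.08
tcp_pos: [0.5313, -0.0668, 0.0746]
tcp_rot: [1.288, 2.86, 0.001]
wrist_force: [9.7, 2.8, 1.5]
finger_gap: 0.281
gripper_force: 59.8
```

```bash
python3 -c "
from pin import *
st();pin(4)"
```

```text
t 16.07 tcp [ 0.5313 -0.0668  0.0746] yaw 41.5 tilt [-0.0044  0.0024 -1.    ] F [9.7 2.8 1.5] gap 0.281 j [-0.27  0.53  1.7  -0.    0.9  -0.99]
green u,v,area, red area, red v [ 207.337  279.632 1765.     212.5    296.869] sd [3.000e-03 2.000e-03 3.317e+00 1.500e+00 1.000e-03]
```

Call:
carry_out(
  moves=[
    {"grip": 0.1,"tx": 0.0773,"ty": 0.0122,"tz": 0,"ax": 0,"ay": 0,"az": 0},
    {"grip": 0.1,"tx": 0.1469,"ty": 0.0477,"tz": 0,"ax": 0,"ay": 0,"az": 0},
    {"grip": 0.1,"tx": 0.2023,"ty": 0.1031,"tz": 0,"ax": 0,"ay": 0,"az": 0},
    {"grip": 0.1,"tx": 0.2378,"ty": 0.1727,"tz": 0,"ax": 0,"ay": 0,"az": 0},
    {"grip": 0.1,"tx": 0.25,"ty": 0.25,"tz": 0,"ax": 0,"ay": 0,"az": 0},
  ],
)

```text
time_s: 16.9
tcp_pos: [0.5362, 0.0395, 0.0741]
tcp_rot: [-1.288, -2.865, 0.004]
wrist_force: [1.1, -8.0, 5.0]
finger_gap: 0.282
gripper_force: 60.3
```

```bash
python3 -c "
from pin import *
st();pin(4)"
```

```text
t 16.9 tcp [0.5362 0.0395 0.0741] yaw 41.6 tilt [-8.0e-04 -2.4e-03 -1.0e+00] F [ 1.1 -8.   5. ] gap 0.282 j [-0.07  0.54  1.69 -0.    0.91 -0.79]
green u,v,area, red area, red v [205.813 280.263 679.75  123.75  297.172] sd [2.2900e-01 1.1000e-01 1.5923e+02 2.3983e+01 3.8000e-02]
```

The arm or its shadow partly covers the pin here. Another quarter turn is still safe in the worst case, at a 6.7 mm push.

Call:
carry_out(
  moves=[
    {"grip": 0.1,"tx": -0.0122,"ty": 0.0773,"tz": 0,"ax": 0,"ay": 0,"az": 0},
    {"grip": 0.1,"tx": -0.0477,"ty": 0.1469,"tz": 0,"ax": 0,"ay": 0,"az": 0},
    {"grip": 0.1,"tx": -0.1031,"ty": 0.2023,"tz": 0,"ax": 0,"ay": 0,"az": 0},
    {"grip": 0.1,"tx": -0.1727,"ty": 0.2378,"tz": 0,"ax": 0,"ay": 0,"az": 0},
    {"grip": 0.1,"tx": -0.25,"ty": 0.25,"tz": 0,"ax": 0,"ay": 0,"az": 0},
  ],
)

```text
time_s: 17.73
tcp_pos: [0.643, 0.0346, 0.0743]
tcp_rot: [-1.287, -2.865, -0.003]
wrist_force: [-2.5, 2.7, 7.1]
finger_gap: 0.278
gripper_force: 60.6
```

```bash
python3 -c "
from pin import *
st();pin(4)"
```

```text
t 17.73 tcp [0.643  0.0346 0.0743] yaw 41.62 tilt [ 0.0011  0.0014 -1.    ] F [-2.5  2.7  7.1] gap 0.278 j [-0.07  0.7   1.36  0.    1.08 -0.79]
green u,v,area, red area, red v [205.297 280.47  307.25  190.75  296.571] sd [2.90000e-01 1.30000e-01 1.84366e+02 3.96100e+00 8.00000e-03]
```

Call:
carry_out(
  moves=[
    {"grip": 0.1,"tx": -0.0773,"ty": -0.0122,"tz": 0,"ax": 0,"ay": 0,"az": 0},
    {"grip": 0.1,"tx": -0.1469,"ty": -0.0477,"tz": 0,"ax": 0,"ay": 0,"az": 0},
    {"grip": 0.1,"tx": -0.2023,"ty": -0.1031,"tz": 0,"ax": 0,"ay": 0,"az": 0},
    {"grip": 0.1,"tx": -0.2378,"ty": -0.1727,"tz": 0,"ax": 0,"ay": 0,"az": 0},
    {"grip": 0.1,"tx": -0.25,"ty": -0.25,"tz": 0,"ax": 0,"ay": 0,"az": 0},
  ],
)

```text
time_s: 18.55
tcp_pos: [0.6373, -0.0732, 0.0745]
tcp_rot: [1.288, 2.861, 0.003]
wrist_force: [1.9, 5.0, 5.4]
finger_gap: 0.279
gripper_force: 60.3
```

```bash
python3 -c "
from pin import *
st();pin(4)"
```

```text
t 18.55 tcp [ 0.6373 -0.0732  0.0745] yaw 41.53 tilt [-0.0025  0.0032 -1.    ] F [1.9 5.  5.4] gap 0.279 j [-0.23  0.7   1.37  0.    1.07 -0.96]
green u,v,area, red area, red v [ 206.815  278.644 1869.5    297.75   295.658] sd [4.000e-03 5.000e-03 2.598e+00 4.710e+00 2.000e-03]
```

After 2 full turns, comparing like with like against the baseline, the green pin has moved (-0.52, -0.99) px, which is 3.5 to 4.6 mm. The ball moved about 4.5 mm. That is on target, so I let go and rise.

Call:
carry_out(
  moves=[
    {"grip": 0.65,"tx": 0,"ty": 0,"tz": 0,"ax": 0,"ay": 0,"az": 0},
    {"grip": 0.65,"tx": 0,"ty": 0,"tz": 0,"ax": 0,"ay": 0,"az": 0},
    {"grip": 0.65,"tx": 0,"ty": 0,"tz": 0,"ax": 0,"ay": 0,"az": 0},
    {"grip": 0.65,"tx": 0,"ty": 0,"tz": -0.1,"ax": 0,"ay": 0,"az": 0},
    {"grip": 0.65,"tx": 0,"ty": 0,"tz": -0.25,"ax": 0,"ay": 0,"az": 0},
    {"grip": 0.65,"tx": 0,"ty": 0,"tz": -0.4,"ax": 0,"ay": 0,"az": 0},
    {"grip": 0.65,"tx": 0.25,"ty": 0,"tz": -0.45,"ax": 0,"ay": 0,"az": 0},
    {"grip": 0.65,"tx": 0.25,"ty": 0,"tz": -0.45,"ax": 0,"ay": 0,"az": 0},
    {"grip": 0.65,"tx": 0.25,"ty": 0,"tz": -0.45,"ax": 0,"ay": 0,"az": 0},
  ],
)

```text
time_s: 19.88
tcp_pos: [0.5862, -0.0154, 0.2087]
tcp_rot: [1.286, 2.866, 0.0]
wrist_force: [0.4, -1.2, -0.1]
finger_gap: 0.652
gripper_force: 0.0
```

```bash
python3 - <<'E'
from pin import *
st(); pin(4); w=cam('wrist'); cv2.imwrite('pics/w7.png',w['pixels']); print(proj(w,[.587,-.016,.062]))
E
```

```text
t 19.88 tcp [ 0.5862 -0.0154  0.2087] yaw 41.65 tilt [-4.e-04  2.e-04 -1.e+00] F [ 0.4 -1.2 -0.1] gap 0.652 j [-0.16  0.47  1.38 -0.    1.28 -0.88]
green u,v,area, red area, red v [ 206.811  278.642 1891.25   300.25   295.658] sd [3.000e-03 4.000e-03 3.031e+00 2.773e+00 3.000e-03]
[325.39504692 223.95812075]
```

View pics/w7.png

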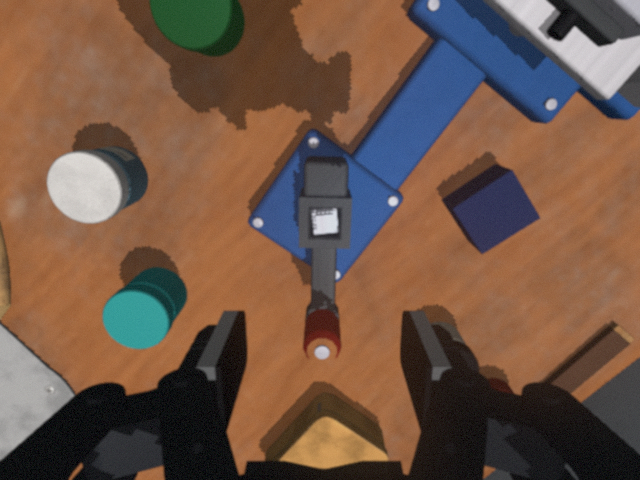

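The crank is seated at (325,222), the jars are upright and clear, the pin reading hasn't changed since letting go, and the robot is free of everything.

```bash
python3 -c "
from cell import r
print(r.job_done())"
```

```text
the job is handed in; nothing more can be done
None
```

I handed the job in at about 20 s on the robot clock, with no verdict returned: jar_blue is moved clear and standing, and the crank is seated and wound two full turns clockwise. The camera shows the probe pushed up about 4 mm (3.5–4.6 mm), and the gripper has let go and risen clear.

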